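# Read the incubator's thermometer

### The arm

A 6-joint arm with a two-finger parallel gripper is mounted at the origin on the work surface. World frame = base frame: x ahead of the robot, y to its left, z up, the work surface at z = 0. Lengths are in mm, angles in rad, forces in N, time in s.
With the tool pointing down it reaches from about 400 to 825 mm from the base axis. Payload 7 kg.
Tool frame: the origin (TCP) lies at the very end of the fingers, on their centre line; the grasp point (between the pads) lies 19 mm behind it; z points along the fingers, y is the line along which they close (so a half turn about z gives the same grasp; the last joint's range is limited). The gripper opens to 88 mm and grips with 3 to 60 N. Pads are 19 mm wide; open, the fingers measure 130 mm over their backs; the gripper's body (78 mm by 193 mm) begins 47 mm behind the grasp point.
Start: joints at [-1.01, 0.359, 0.012, 0, -1.224, -0.288], TCP at [181.838, -650.023, 205.061] pointing down, gripper open.
Joint ranges: [-3.07, 3.07], [-1.43, 2.12], [-1.02, 1.25], [-3.03, 1.67], [-3.05, -0], [-3.03, 3.03]. Speed limits (rad/s): [2.39, 2.39, 3.01, 3.14, 3.14, 3.14].

### API

Orientations are given as a unit quaternion [x, y, z, w].
In Python, from plant import bot gives the robot as it stands. Calls block until the motion is done:
- bot.move_ptp(position, orientation): joint-space move of the TCP to a pose.
- bot.line_to(position, velocity=150, ori=None): straight line of the TCP; ori=None keeps the orientation; velocity is the mean speed in mm/s.
- bot.move_joints(angles): joint-space move.
- bot.move_gripper(opening, force=None): finger opening in mm; force is the grip in N (None keeps the last); returns when the fingers have stopped.
- bot.pause(seconds).
- bot.solve_ik(position, orientation): joint angles nearest the present ones, or None.
- bot.read_state(): the state.
- bot.camera(name): name is "scene" or "top"; returns the picture (400x640x3 uint8, red, green, blue); there is no depth.
- bot.get_calibration(name): a dict with "fx", "fy", "cx", "cy" (pixels), "distortion" ([k1, k2, p1, p2, k3] as OpenCV has them; the pictures are not rectified), "view" (4x4, takes a point from world to camera coordinates). Camera axes: x right, y up, looking along -z (the intrinsics and any distortion apply to the point x, -y, -z); pixel columns grow to the right and rows downward; lengths in mm; the calibration is good to about 2 mm. A picture is of the moment at which its call begins. get_calibration takes no time and is no camera call.
A pose or a line that the arm cannot do raises bot.Unreachable and nothing moves.
- bot.close_job(): hands the job in; it is judged then, once.
The state is a dict: "t": time; "joint_pos": joint angles; "qvel": joint speeds; "tau": joint torques, N m; "tcp_pos": TCP position; "eef_rot": TCP orientation; "contact_force": force on the tool from outside, world axes, zero at the start; "moment": the same for the moment, N m; "width": finger opening in mm; "finger_force": force on a finger pad.
Only numpy, scipy, OpenCV 4.12 (cv2) and the standard library are available. Lean on these libraries where they do the work, as an engineer would, in place of code of your own. Each camera call takes 0.05 s, during which the arm holds its last target. There are 200 camera calls.

### The job

The small bench incubator has been left with its door ajar. Push the door shut until it snaps home on its catch, then take the tall-headed thermometer in its roof and draw it straight up, without straining it sideways in its gland, until the dark ring on its stem stands just clear of the gland and the scale can be read, its lower end staying inside the incubator. Finish holding it there, still and upright, and leave the vent stopper and everything else on the bench in place.

Things in the scene. Friction and masses are not known exactly. Their poses are not given: they have to be found in the camera images.
- incubator: White bench incubator, fixed: 280 wide (y) x 220 deep (x) x 200 high, front to its own -x (front face x = -110), origin at the centre of its underside. Grey door at the left (+y), fixed control panel at the right (y -140 to -67, front x = -128). In the roof two equal black glands, 36 outside, 12 above the roof, bore 13 wide, 50 deep, upright; one holds the thermometer, one the stopper.
- gland_a (a point): Centre of the mouth of the right-hand gland, at (-30, -12, 212) in the incubator's frame; z along the bore, up.
- gland_b (a point): Centre of the mouth of the left-hand gland, at (-30, +80, 212) in the incubator's frame.
- thermometer: Thermometer, loose in either gland, 120 g. Origin: on its axis, underside of its collar, which rests on the gland (height 212) when home; z up. Above: black collar 24 wide, 8 thick, then aluminium head 18 wide up to 52: grip there. Below: white stem 12 wide, 135 long, dark ring 44 to 48 below the origin: just clear when lifted 50 to 55. Let go, it slides back down.
- stopper: Black mushroom-shaped vent stopper, head 31 in diameter and 16 high, with a stem 12 in diameter in the other gland. Origin at the underside of its head. Stays home.
- door (a joint): Angle of the incubator's door: 0 shut, growing as its free edge swings out to the front (the incubator's -x); starts 0.4 to 0.8. It turns lightly and stays where left. In the last 0.08 rad a spring roller catch resists, some 4 to 7 N near the free edge, then snaps it to 0; short of that it stays ajar.
- door_hinge (a point): Point on the door's upright hinge axis at height 170; (-112, 138, 170) in the incubator's frame. Shut, the door reaches 198 from here along the incubator's -y; its inner face contains the axis, its outer face lies 18 in front. Heights 22 to 194: its top is 6 below the roof.
- door_push (a point): Point on the door's front face, 155 from the hinge axis, 43 from the free edge, at height 170, above the bar handle (standing out 27 from the face near the free edge, heights 60 to 130). Turns with the door: its -x points out of the front face, -y to the free edge.
- mailer: White flat slide mailer, 34 x 82 x 18, lying on the rear of the incubator's roof. Origin under its centre. Bystander.
- oil_bottle: Small amber bottle with black cap, 34 in diameter, 75 high, on the bench to the right of the incubator. Bystander.
- stain_jar: Glass staining jar with lid, 64 x 72 x 97 high, on the bench to the left of the incubator. Bystander.
- pen: Blue pen, 140 long, 12 high, on the bench in front of the incubator, lower than the door's underside. Bystander.
- date_stamp: Grey and black date stamp, 75 x 45 x 42 high, on the bench at the left. Bystander.
- slide_box: Flat white and grey slide box, 100 x 180 x 35 high, on the bench at the right. Bystander.

How it is judged (in metres and radians):
On the way, in this order (a step that is already met when the one before it is completed fails the run):
1. the door is shut on its catch, the thermometer still home (value of joint door below 0.02 rad and z of thermometer in the frame of incubator below 0.22 m), for 0.2 s.
2. the thermometer is drawn up by the gripper until its ring is clear of the gland (value of joint door below 0.02 rad and z of thermometer in the frame of incubator above 0.258 m and contact force between the fingers and thermometer above 2 N), for 0.2 s.
At the end, for the whole second after the job is handed in: The door is shut on its catch (under 0.02 rad); the gripper holds the thermometer, 46 to 66 mm above its home height, still in the bore of its gland, upright within 0.06 rad, still, and pressing on the gland with less than 20 N; the vent stopper is home (all of step 2 and z of thermometer in the frame of incubator below 0.278 m and (horizontal distance between thermometer and gland_a below 0.005 m or horizontal distance between thermometer and gland_b below 0.005 m) and angle between thermometer's own z axis and vertical below 0.06 rad and linear speed of thermometer below 0.01 m/s and contact force between thermometer and incubator below 20 N and z of stopper in the frame of incubator below 0.218 m); the arm keeps its last pose, push and grip.
It fails at once if the thermometer is strained sideways in its gland while it is drawn up (over 30 N) (contact force between thermometer and incubator above 30 N and z of thermometer in the frame of incubator above 0.216 m).
It fails at once if the thermometer is drawn right out of the bore or nearly so (z of thermometer in the frame of incubator above 0.3 m).
It fails at once if the vent stopper is pulled up (z of stopper in the frame of incubator above 0.227 m).
It fails at once if a bystander is knocked out of place (distance of any of mailer, oil_bottle, stain_jar, date_stamp, slide_box from where it was at the start of the episode above 0.02 m or distance of pen from where it was at the start of the episode above 0.03 m).
It also fails if it takes over 51 s, if anything falls off the work surface, if the arm or the gripper's body presses on something with over 40 N, if the wrist force passes 120 N, or if a joint passes its speed limit or range.

## Working session

There is one attempt and no reset: what is moved stays moved. The work goes in short steps, each a Python script; the robot and the scene stay as the last script left them, time stands still between calls to the robot, and variables do not carry over. Pictures are saved under pics/ and viewed, at most 10 in all, crops included, and the job is handed in when it is done.

```bash
mkdir -p pics; ls; python3 - <<'E'
from plant import bot
import cv2,json
for n in("scene","top"):
    im=bot.camera(n); cv2.imwrite(f"pics/{n}0.png",im[:,:,::-1])
    c=bot.get_calibration(n); print(n,{k:(v.tolist() if hasattr(v,'tolist') else v) for k,v in c.items()})
s=bot.read_state(); print(s['t'],s['tcp_pos'],s['eef_rot'],s['width'])
E
```

```text
pics
scene {'fx': 413.7015633624432, 'fy': 413.7015633624432, 'cx': 330.3923400578952, 'cy': 200.75400318436394, 'distortion': [-0.07903637932013248, 0.0, 0.0, 0.0, 0.0], 'view': [[0.0560906786103689, 0.9983616142941115, -0.01131029960186076, -25.349643981286995], [-0.7437762731518274, 0.04933925716172211, 0.6666052003990874, 322.7047064575267], [0.6660710857479151, -0.02897800556948317, 0.745325153153849, -1669.2270170639686], [0.0, 0.0, 0.0, 1.0]]}
top {'fx': 371.5694690058137, 'fy': 371.5694690058137, 'cx': 326.208164322322, 'cy': 193.04758005612894, 'distortion': [-0.08163064277536804, 0.0, 0.0, 0.0, 0.0], 'view': [[-0.007892765187088225, -0.9999593225371854, -0.004365492947511179, -16.610543549349636], [0.9862919829154402, -0.008504307299769833, 0.16479017323274964, -588.8806332689487], [-0.16482059548014635, -0.0030050005531385192, 0.986318985560577, -1356.769187211195], [0.0, 0.0, 0.0, 1.0]]}
0.1 [ 181.70040272 -649.59278869  204.17695941] [-1.35934029e-01  9.90717580e-01  7.58598720e-04 -2.01371228e-04] 87.86293965089261
```

View pics/scene0.png

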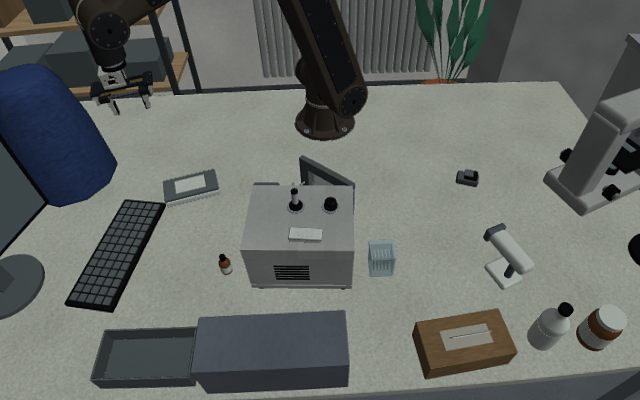

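View pics/top0.png

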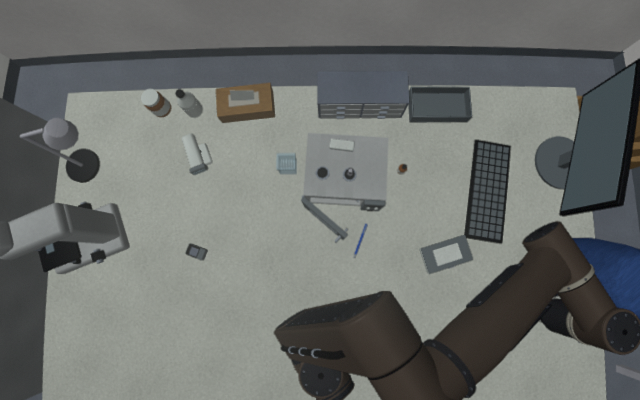

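The incubator faces the robot. The thermometer is in the right-hand gland (scene ~(295,197), top ~(349,173)), the stopper in the left one (scene (330,203), top (322,172)), and the door is ajar on the +y side. I'll enlarge both views.

```bash
python3 - <<'E'
import cv2
a=cv2.imread("pics/scene0.png")[145:295,230:400]; b=cv2.imread("pics/top0.png")[125:260,285:415]
cv2.imwrite("pics/c1.png",cv2.resize(a,(680,600),interpolation=cv2.INTER_CUBIC)) # x4
cv2.imwrite("pics/c2.png",cv2.resize(b,(572,594),interpolation=cv2.INTER_CUBIC)) # x4.4
E
```

```text
(no output)
```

View pics/c1.png

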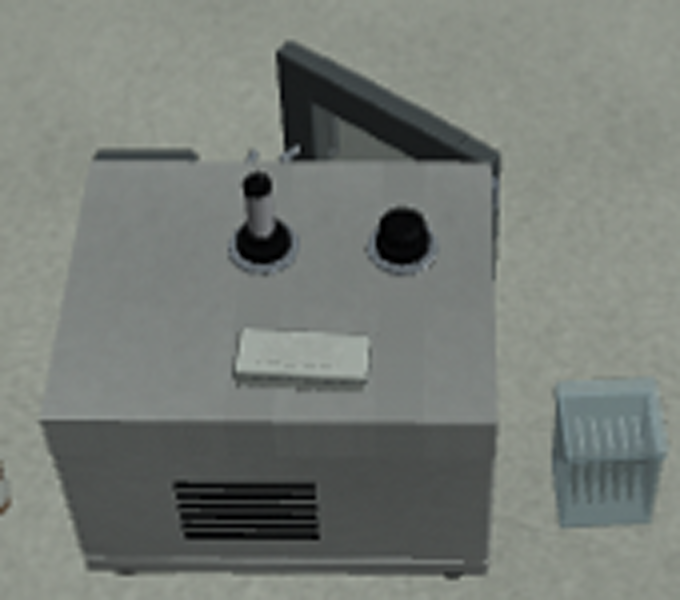

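View pics/c2.png

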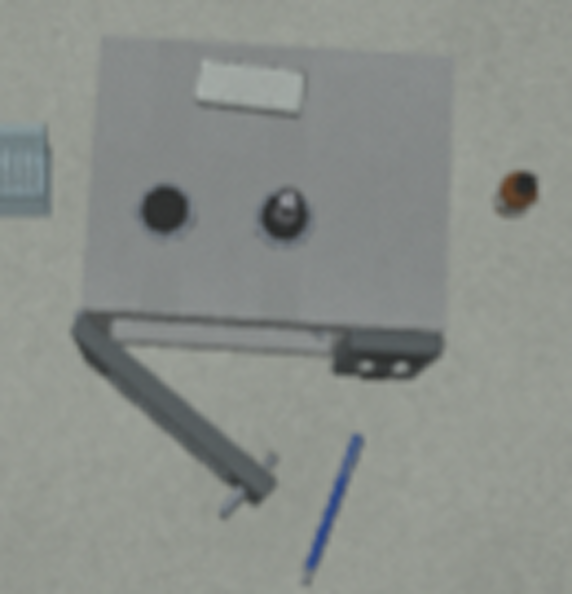

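The crops show the roof corners, the thermometer (head top: scene crop (257,180), top crop (288,196)), the stopper and the door's free end. I'll triangulate these and fit the incubator's pose and the door angle.

```bash
cat > h.py <<'E'
import numpy as np, cv2
from scipy.optimize import least_squares
from scipy.spatial.transform import Rotation as R
from plant import bot
C={n:{k:np.array(v) for k,v in bot.get_calibration(n).items()} for n in("scene","top")}
def proj(n,P):
    c=C[n]; P=np.atleast_2d(P); V=np.diag([1.,-1,-1,1])@c["view"]
    K=np.array([[c["fx"],0,c["cx"]],[0,c["fy"],c["cy"]],[0,0,1.]])
    return cv2.projectPoints(P.astype(float),cv2.Rodrigues(V[:3,:3])[0],V[:3,3],K,c["distortion"])[0][:,0]
def tri(ps,pt):
    f=lambda P:np.r_[proj("scene",P)[0]-ps,proj("top",P)[0]-pt]
    r=least_squares(f,[700,0,200.],x_scale=100); return r.x,abs(r.fun).max()
E
cat > fit.py <<'E'
from h import *
S=lambda u,v:np.array([(u+.5)/4-.5+230,(v+.5)/4-.5+145])
T=lambda u,v:np.array([(u+.5)/4.4-.5+285,(v+.5)/4.4-.5+125])
corn=np.array([[110,-140],[110,140],[-110,140],[-110,-140]])
so=[S(42,421),S(496,424),S(493,164),S(94,160)]
to=[T(453,57),T(102,37),T(83,312),T(441,330)]
for a,b in zip(so,to): print("corner",*[np.round(x,1) for x in tri(a,b)])
print("thermo top",tri(S(257,180),T(288,196))); print("stopper top",tri(S(404,217),T(165,209)))
def W(p,q):
    return R.from_euler('z',p[2]).apply(np.atleast_2d(q))+[p[0],p[1],p[3]-200]
def D(p,r,o): # door point r from hinge, o outward
    a=p[4]; d=np.array([-np.sin(a),-np.cos(a)]); n=np.array([-np.cos(a),np.sin(a)])
    q=np.array([-112,138])+r*d+o*n; return W(p,[*q,194])
def f(p):
    c=W(p,np.c_[corn,np.full(4,200)]); e=[proj("scene",c)-so,proj("top",c)-to]
    th=W(p,[-30,-12,264]); st=W(p,[-30,80,228])
    e+=[proj("scene",th)-S(257,180),proj("top",th)-T(288,196),proj("scene",st)-S(404,217),proj("top",st)-T(165,209)]
    e+=[proj("top",D(p,198,18))-T(250,503),proj("top",D(p,198,0))-T(273,483),proj("scene",D(p,198,18))-S(287,43)]
    return np.concatenate([x.ravel() for x in e])
r=least_squares(f,[700,0,0,200,.6],x_scale=[100,100,.1,100,.1],loss='soft_l1')
np.set_printoptions(suppress=True,precision=3); print(r.x); print(f(r.x).reshape(-1,2))
np.save("pose.npy",r.x)
print("gland_a",W(r.x,[-30,-12,212]),"hinge",W(r.x,[-112,138,170]))
E
python3 fit.py
```

```text
corner [ 757.5 -236.8  197.7] 0.0
corner [776.4  40.6 196.9] 0.0
corner [556.5  57.5 195.7] 0.7
corner [ 539.2 -219.   201.4] 0.0
thermo top (array([629.45832894, -99.60559755, 267.8966189 ]), np.float64(0.0006948653344238664))
stopper top (array([629.85600109,  -7.62626843, 226.54212628]), np.float64(0.3929602624306199))
[657.051 -89.563  -0.074 197.938   0.654]
[[-0.151 -0.387]
 [ 0.555 -0.052]
 [-0.314 -0.219]
 [-0.482  0.342]
 [ 0.193  0.257]
 [-0.432 -0.271]
 [-0.981 -0.476]
 [ 0.533  0.764]
 [ 0.295  0.685]
 [-0.176  1.388]
 [-0.216  1.067]
 [-0.412 -0.893]
 [ 2.452 -0.249]
 [ 0.757  0.216]
 [ 1.304 -1.38 ]]
gland_a [[626.249 -99.322 209.938]] hinge [[555.513  56.307 167.938]]
```

```bash
cat >> h.py <<'E'
X0,Y0,YAW=657.05,-89.56,-0.074
def inc(x,y,z): return np.r_[R.from_euler('z',YAW).apply([x,y,0])[:2]+[X0,Y0],z]
def ori(psi): return (R.from_euler('z',psi)*R.from_euler('x',np.pi)).as_quat()
def door(a,off,z=152,r=150,flip=0): # tool centre 'off' in front of outer face
    d=np.array([-np.sin(a),-np.cos(a)]); n=np.array([-np.cos(a),np.sin(a)])
    q=np.array([-112,138])+r*d+(18+off)*n
    return inc(*q,z),ori(YAW-a+flip)
def st(tag=""):
    s=bot.read_state(); print(tag,round(s['t'],2),np.round(s['tcp_pos'],1),'F',np.round(s['contact_force'],1),'w',round(s['width'],1),'ff',np.round(s['finger_force'],1)); return s
E
python3 - <<'E'
from h import *
for fl in(0,np.pi,-np.pi):
  for a,o in((.68,35),(.65,10),(0,10)):
    p,q=door(a,o,flip=fl); print(fl,a,o,p.round(),None if (j:=bot.solve_ik(p,q)) is None else np.round(j,2))
for psi in(0,np.pi/2,np.pi,-np.pi/2):
    print(psi,np.round(bot.solve_ik([627,-99.5,228],ori(YAW+psi)),2))
E
```

```text
0 0.68 35 [414. -17. 152.] [ 0.44 -0.04 -0.61  0.   -1.01  0.38]
0 0.65 10 [435. -37. 152.] [ 0.37  0.   -0.56  0.   -1.    0.48]
0 0 10 [517. -91. 152.] [ 0.2   0.15 -0.39  0.   -1.02  1.3 ]
3.141592653589793 0.68 35 [414. -17. 152.] [ 0.44 -0.04 -0.61 -0.   -1.01 -2.77]
3.141592653589793 0.65 10 [435. -37. 152.] [ 0.37  0.   -0.56 -0.   -1.   -2.66]
3.141592653589793 0 10 [517. -91. 152.] [ 0.2   0.15 -0.39 -0.   -1.02 -1.84]
-3.141592653589793 0.68 35 [414. -17. 152.] [ 0.44 -0.04 -0.61 -0.   -1.01 -2.77]
-3.141592653589793 0.65 10 [435. -37. 152.] [ 0.37  0.   -0.56 -0.   -1.   -2.66]
-3.141592653589793 0 10 [517. -91. 152.] [ 0.2   0.15 -0.39 -0.   -1.02 -1.84]
0 [ 0.15  0.28 -0.05  0.   -1.24  1.35]
1.5707963267948966 [ 0.15  0.28 -0.05  0.   -1.24  2.92]
3.141592653589793 [ 0.15  0.28 -0.05 -0.   -1.24 -1.79]
-1.5707963267948966 [ 0.15  0.28 -0.05  0.   -1.24 -0.22]
```

```bash
python3 - <<'E'
from h import *
s=st(); bot.line_to(s['tcp_pos']+np.array([0,0,120.]),200)
bot.move_gripper(0,20)
p,q=door(.68,38,z=320); bot.move_ptp(p,q); st("above")
p,q=door(.68,38); bot.line_to(p,150); st("down")
for a,o in((.67,20),(.6,10),(.5,10),(.4,10)):
    p,q=door(a,o); bot.line_to(p,80,q); st(a)
cv2.imwrite("pics/t1.png",cv2.resize(bot.camera("top")[125:260,285:415,::-1],(572,594),interpolation=cv2.INTER_CUBIC))
E
```

```text
0.1 [ 181.7 -649.6  204.2] F [-0.2 -1.3 -1.1] w 87.9 ff 0.0
above 4.67 [412.2 -15.1 320. ] F [ 0.2 -0.6 -1.1] w 0.6 ff 0.0
down 5.93 [412.6 -14.6 152.6] F [ 0.6  0.3 -0.1] w 0.5 ff 0.0
0.67 6.33 [426.1 -28.4 152.2] F [-0.6  0.2 -0.2] w 0.6 ff 0.0
0.6 6.73 [439.7 -43.3 151.9] F [-0.2  0.8 -0.1] w 0.2 ff 0.0
0.5 7.08 [450.2 -54.2 151.9] F [ 1.   0.  -0.2] w 0.1 ff 0.0
0.4 7.42 [461.7 -64.1 151.9] F [-0.3  0.5  0.6] w 0.5 ff 0.0
```

View pics/t1.png

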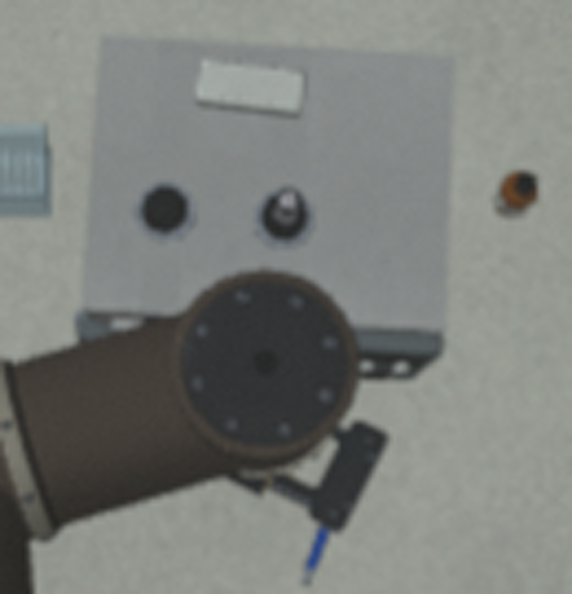

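The wrist hides the door from above and no bystander has moved. I'll continue along the arc, watching the force for the catch and the stop.

```bash
python3 - <<'E'
from h import *
for a in(.25,.12):
    p,q=door(a,10); bot.line_to(p,80,q); st(a)
for a,o in [(.08,10),(.06,10),(.04,10),(.02,10),(.0,10)]+[(0,10-i) for i in range(1,10)]:
    p,q=door(a,o); bot.line_to(p,40,q); s=st((a,o))
    if np.linalg.norm(s['contact_force'][:2])>16: break
E
```

```text
0.25 7.9 [480.7 -76.8 151.8] F [-0.1  0.4 -1.1] w 0.5 ff 0.0
0.12 8.3 [498.5 -85.2 151.8] F [-0.2 -0.1 -0.6] w 0.5 ff 0.0
(0.08, 10) 8.6 [504.5 -87.4 152. ] F [-0.3  0.3 -0.8] w 0.4 ff 0.0
(0.06, 10) 8.85 [507.  -88.4 152. ] F [-3.1  0.9  2.6] w 0.7 ff 1.9
(0.04, 10) 9.1 [511.1 -89.5 152.1] F [-0.5  0.3 -0.3] w 0.7 ff 0.0
(0.02, 10) 9.35 [513.9 -90.4 152. ] F [ 0.3 -0.4 -0.1] w 0.2 ff 0.0
(0.0, 10) 9.6 [515.5 -91.2 151.7] F [-4.9  1.7  2.3] w 0.2 ff 2.5
(0, 9) 9.85 [515.5 -91.2 151.7] F [-9.4  2.3  5.2] w 0.5 ff 4.5
(0, 8) 10.1 [515.4 -91.3 151.7] F [-13.    4.4   9.3] w 0.5 ff 6.5
(0, 7) 10.35 [515.4 -91.3 151.7] F [-16.1   5.5  12.2] w 0.7 ff 8.5
```

The catch showed at 0.06 rad, then the force dropped, then it met a firm stop. I'll back off, lift, and check the door from both views.

```bash
python3 - <<'E'
from h import *
p,q=door(0,35); bot.line_to(p,100,q)
p[2]=340; bot.line_to(p,250); bot.move_gripper(50); st()
p,q=inc(-200,-140,340),ori(YAW)
bot.line_to(p,250)
a=bot.camera("scene")[145:295,230:400,::-1];b=bot.camera("top")[125:260,285:415,::-1]
cv2.imwrite("pics/c3.png",np.hstack([cv2.resize(a,(400,353),interpolation=cv2.INTER_CUBIC),cv2.resize(b,(340,353),interpolation=cv2.INTER_CUBIC)]))
E
```

```text
12.66 [491.6 -89.3 340. ] F [ 0.6  0.3 -0.5] w 49.4 ff 0.0
```

View pics/c3.png

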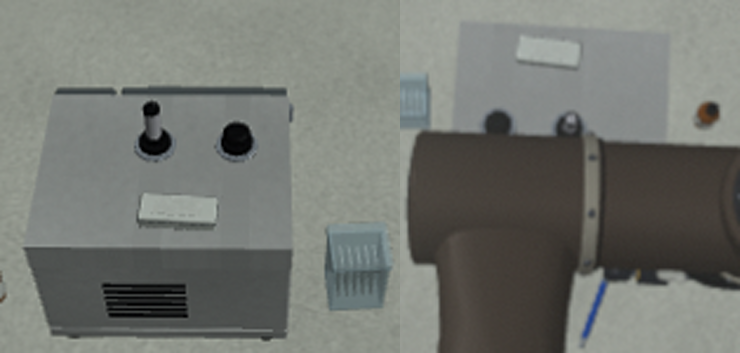

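In the scene view the door lies flush along the front, level with the panel (crop row ~90), and the thermometer and stopper are home. Next I'll approach the thermometer from above and close lightly.

```bash
python3 - <<'E'
from h import *
q=ori(YAW)
bot.line_to([627.5,-99.5,345],200,q); s0=st("above")
bot.line_to([627.5,-99.5,232],90); st("down")
bot.move_gripper(0,4); bot.pause(.3); st("grip"); 
a=bot.camera("scene")[125:245,230:400,::-1]
cv2.imwrite("pics/c4.png",cv2.resize(a,(680,480),interpolation=cv2.INTER_CUBIC))
for _ in range(5): bot.pause(.1); s=st()
print(s['moment'],s0['moment'])
E
```

```text
above 14.66 [627.1 -99.7 345.3] F [-1.9  0.1 -0. ] w 50.1 ff 0.0
down 16.07 [627.9 -99.5 232.7] F [0.2 0.3 0.1] w 49.8 ff 0.0
grip 16.99 [627.5 -99.6 232.1] F [ 0.2 -0.2  0.2] w 17.5 ff 4.0
 17.14 [627.5 -99.6 232.1] F [-0.   0.3  0.6] w 17.8 ff 4.0
 17.24 [627.5 -99.5 232. ] F [-0.1 -2.4  0.8] w 17.4 ff 4.0
 17.34 [627.5 -99.5 232.1] F [-0.9 -1.2  0.2] w 17.6 ff 4.0
 17.44 [627.5 -99.5 232.1] F [-0.5 -1.2  1.3] w 17.9 ff 4.0
 17.54 [627.5 -99.5 232.1] F [-0.7 -1.8  0.6] w 17.6 ff 4.0
[-0.51934732  0.17186023 -0.01700865] [-0.0911098   0.20739974 -0.01166791]
```

View pics/c4.png

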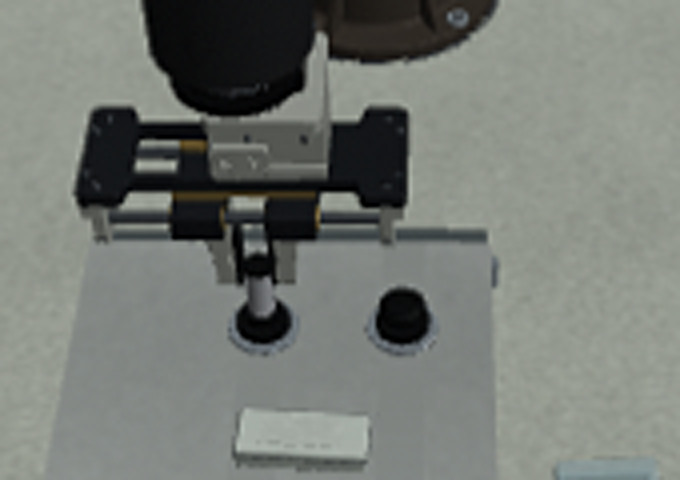

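```bash
python3 - <<'E'
from h import *
for P in([627.5,-99.5,232],[618,-99.5,232],[637,-99.5,232],[627.5,-99.5,264],[627.5,-99.5,216],[627.5,-110,232],[637,-110,232]): print(P,((proj("scene",P)[0]-[230,125])*4+1.5).round())
E
```

```text
[627.5, -99.5, 232] [261. 296.]
[618, -99.5, 232] [261. 285.]
[637, -99.5, 232] [261. 307.]
[627.5, -99.5, 264] [258. 262.]
[627.5, -99.5, 216] [263. 312.]
[627.5, -110, 232] [245. 297.]
[637, -110, 232] [245. 307.]
```

```bash
python3 - <<'E'
from h import *
st(); a=bot.camera("scene")[165:215,265:345,::-1]
cv2.imwrite("pics/c5.png",cv2.resize(a,(800,500),interpolation=cv2.INTER_CUBIC))
E
```

```text
17.54 [627.5 -99.5 232.1] F [-0.7 -1.8  0.6] w 17.6 ff 4.0
```

View pics/c5.png

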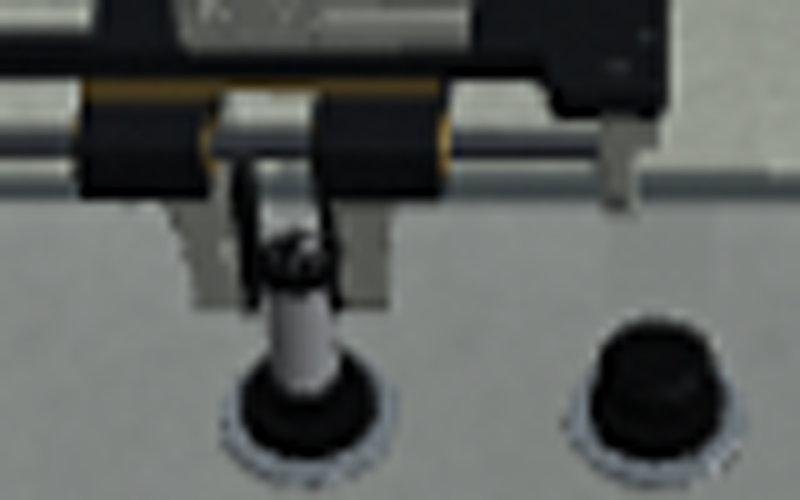

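```bash
python3 - <<'E'
from h import *
r=R.from_quat([-.135934,.990718,7.6e-4,-2e-4]); t=np.array([181.7,-649.6,204.2])
for v in([0,54,0],[0,-54,0],[0,54,-19],[0,-54,-19]): print(v,proj("scene",t+r.apply(v))[0].round(1))
im=cv2.imread("pics/scene0.png")[60:120,80:165]
a=cv2.resize(im,(680,480),interpolation=cv2.INTER_CUBIC); cv2.imwrite("pics/c6.png",a)
print(bot.read_state()['eef_rot'])
E
```

```text
[0, 54, 0] [150.7 111.6]
[0, -54, 0] [118.7 118.6]
[0, 54, -19] [148.9 107. ]
[0, -54, -19] [116.6 114.1]
[ 9.99315880e-01 -3.69833503e-02  6.63418130e-05  1.22105911e-05]
```

View pics/c6.png

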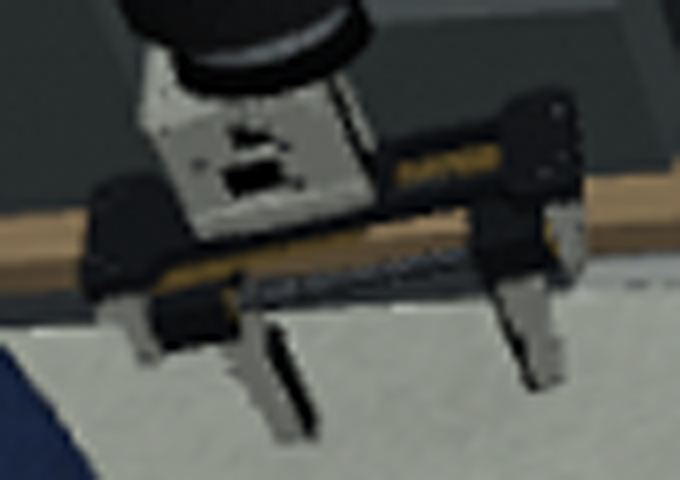

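The visible fingertips end about 15 mm short of the TCP, both at the start and here, so the pads grip only the upper part of the head. I'll regrip 7 mm lower, firmer, then draw up in steps with the force watched.

```bash
python3 - <<'E'
from h import *
bot.move_gripper(40); bot.line_to([627.5,-99.5,225],40); bot.pause(.2)
F0=np.mean([bot.pause(.05) or bot.read_state()['contact_force'] for _ in range(5)],0)
bot.move_gripper(0,12); bot.pause(.3); st("grip")
F=np.mean([bot.pause(.05) or bot.read_state()['contact_force'] for _ in range(8)],0); print(F-F0)
if np.linalg.norm((F-F0)[:2])<6:
  for z in(227,230):
    bot.line_to([627.5,-99.5,z],15); bot.pause(.1); st(z)
  F=np.mean([bot.pause(.05) or bot.read_state()['contact_force'] for _ in range(8)],0); print(F-F0)
E
```

```text
grip 19.81 [627.5 -99.6 225. ] F [-0.1 -0.7  0.7] w 17.4 ff 12.0
[ 0.12646693 -1.00840262  0.54933463]
227 20.59 [627.4 -99.4 226.8] F [-0.4 -0.2 -0.8] w 17.7 ff 12.0
230 21.04 [627.5 -99.5 230. ] F [ 0.2  0.4 -1.8] w 17.3 ff 12.0
[ 0.23323865 -0.48640593 -0.9482013 ]
```

Sideways force is about 0.5 N and the weight has been picked up. Now the full lift.

```bash
python3 - <<'E'
from h import *
for z in(242,254,266,278.5):
    bot.line_to([627.5,-99.5,z],25); s=st(z)
    if np.linalg.norm(s['contact_force'][:2])>8: print("stop"); break
bot.pause(.5); st()
a=bot.camera("scene")[145:235,250:370,::-1]
cv2.imwrite("pics/c7.png",cv2.resize(a,(800,600),interpolation=cv2.INTER_CUBIC))
E
```

```text
242 22.07 [627.5 -99.5 242. ] F [-0.6 -0.3 -1.5] w 17.3 ff 12.0
254 22.71 [627.5 -99.5 254. ] F [ 0.9  0.6 -1.1] w 17.5 ff 12.0
266 23.34 [627.5 -99.5 266. ] F [ 0.7 -0.6 -2. ] w 17.5 ff 12.0
278.5 23.99 [627.5 -99.5 278.5] F [-0.1 -0.3 -1.3] w 17.4 ff 12.0
 24.49 [627.5 -99.5 278.5] F [ 0.5  0.9 -1.3] w 17.6 ff 12.0
```

View pics/c7.png

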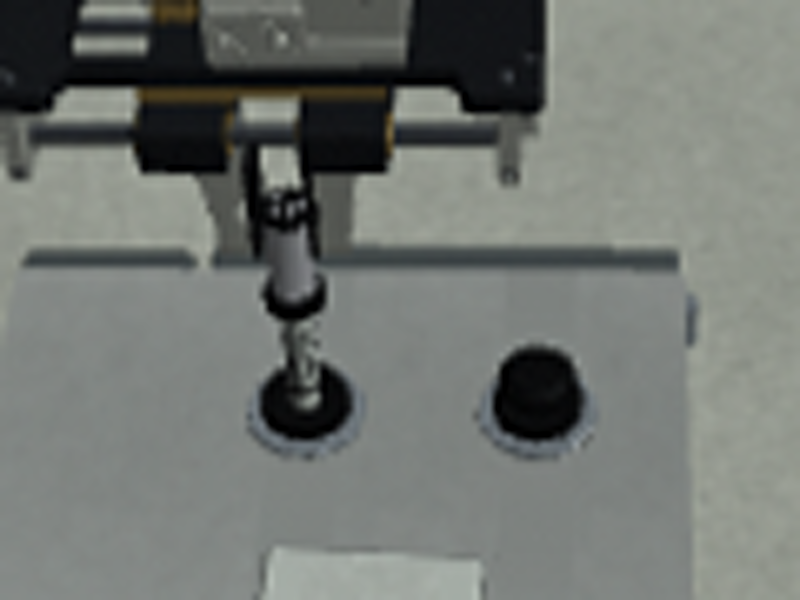

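The collar stands about 53 mm above the gland (crop rows ~310 to ~405), the ring at ~(303,385) is clear with a little stem below it, the stopper is home, and the door is flush. I'm handing it in.

```bash
python3 -c "
from plant import bot
print(bot.close_job())"
```

```text
the job is handed in; nothing more can be done
None
```

I pushed the door shut past its catch and handed the job in with the thermometer held about 53.5 mm up, its ring clear, its lower end still in the bore and the stopper home; no verdict came back.

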